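# Put the washed canisters back on their stand

## Robot

A 6-joint arm with a two-finger parallel gripper is mounted at the origin on the work surface. World frame = base frame: x ahead of the robot, y to its left, z up, the work surface at z = 0. Lengths are in m, angles in degrees, forces in N, time in s.
With the tool pointing down it reaches from about 0.4 to 0.825 m from the base axis. Payload 7 kg.
Tool frame: the origin (TCP) lies midway between the tips of the shut fingers; the grasp point (between the pads) lies 19 mm behind it; z points along the fingers, y is the direction in which the jaws open and shut (so a half turn about z gives the same grasp; the last joint's range is limited). The gripper opens to 88 mm and grips with 3 to 60 N. Pads are 19 mm wide; open, the fingers measure 130 mm over their backs; the gripper's body (78 mm by 193 mm) begins 47 mm behind the grasp point.
Start: joints at [-56.717, 20.546, 0.682, 0, -70.136, -16.507], TCP at [0.195, -0.646, 0.227] pointing down, gripper open.
Joint ranges: [-176.03, 176.03], [-82.01, 121.73], [-58.28, 71.71], [-173.87, 95.51], [-174.79, -0.11], [-173.66, 173.66]. Speed limits (degrees/s): [136.94, 136.94, 172.46, 180, 180, 180].

## Interface

Orientations are given as [roll, pitch, yaw] about the fixed x, y, z axes, in that order (R = Rz(yaw) Ry(pitch) Rx(roll)).
In Python, from plant import r gives the robot as it stands. The module is installed in compiled form; this text tells all that it offers.
- The arm moves only by the tool send_rows, never from a script. Its argument "motion" is a list of rows, each an object with "travel": the shift along the tool's x, y, z in m, a list of three; "spin": the turn about the tool's z in degrees. In form: [{"travel": [tx, ty, tz], "spin": spin}, ...]. A call has 1 to 5 rows; each row shifts and turns the pose as measured when the row begins, along the tool's axes as they then stand; what a row does not reach is not made up. A row lasts 1/12 s, in which the tool goes at most 41.7 mm and 7.16 degrees, less where a joint would pass 70% of its speed; a pose out of reach is approached as far as the arm can. A call is refused whole if a number of a shift passes 0.0417 or a number of a turn 7.16, either way. A call with a gripper value outside its range is refused whole. "gripper" is the gripper command: -1 is shut, 1 is fully open, values between are in proportion, set as the call begins (left out, the last holds). The fingers move at their own pace and stop on an object; "squeeze" is the grip in N (left out, the last holds). Time passes only in rows, so rows that do not move let the fingers close. It gives the time, the measured TCP pose, the force and the opening at its end, in the units of the state.
- r.get_state(): the state, without advancing time (a new reading comes with each control period).
- r.capture(name): name is "side" or "top"; returns (picture, depth): 384x512x3 uint8, blue, green, red; 384x512 float32, m along the optical axis (not along the pixel's ray), 0 where there is no reading.
- r.get_calibration(name): a dict with "fov_y" (degrees; the focal length in pixels is half the picture's height over the tangent of half this angle, whatever the lens; pixels are square), "cx", "cy" (the principal point, pixels), "origin" and "orientation" of the camera in the world. Camera axes: x right, y down, z forward; pixel columns grow to the right and rows downward; lengths in m; the calibration is good to about 2 mm. A picture is of the moment at which its call begins. get_calibration takes no time and is no camera call.
- r.close_job(): hands the job in, once; it reports no verdict.
Trained networks look in the newest picture that a camera, given by its name, has taken for a name from the list of things; names that differ only in an ending like _2 or _b are one class to them, and where a whole thing is asked for, a point or a joint stands for the part that bears it (a point fixed in the world has none). Each returns a list of dicts, best first, with "conf" (0 to 1); they miss things now and then, are a little off and sometimes report something else, mostly with a low value. They report only what shows in the picture. A call takes as long as a camera call. They do not tell look-alikes from the thing itself.
- r.boxes_of(camera, target): "at" ([x, y, z] in m, in the coordinates of the camera as it stood for that picture, good to about 4 mm: the middle of the surface that is visible of it).
- r.pinpoint(camera, target): "at" ([x, y, z] in m, in the coordinates of the camera as it stood for that picture, good to about 4 mm: a listed point, or the origin of a listed thing).
The state is a dict: "time_s": time; "joints": joint angles; "qd": joint speeds; "joint_torque": joint torques, N m; "tcp_pos": TCP position; "eef_rot": TCP orientation; "contact_force": force on the tool from outside, world axes, zero at the start; "moment": the same for the moment, N m; "gripper_width": finger opening in m.
Only numpy, scipy, OpenCV 4.12 (cv2) and the standard library are available. Lean on these libraries where they do the work, as an engineer would, in place of code of your own. Each camera call takes 0.05 s, during which the arm holds its last target. There are 200 camera calls.

## Task

The four storage canisters have been washed and are standing in a row on the wire drying rack. Move each one to the wooden stand and set it gently, upright and fully down, in the round holder made for its size: the largest canister in the widest recess, the next in the next widest, and so on to the smallest. Do not tip over or drop any of them, and leave the mug and the salt shaker where they stand.

Things in the scene. Friction and masses are not known exactly. Their poses are not given: they have to be found in the camera images.
- canister_tiny: smallest of four white ceramic canisters: round, 46 mm across, 58 mm from foot to the flat top of its wooden lid, which is fastened on; a round wooden knob 26 mm across, 28 mm high stands mid-lid to lift it by; under 0.6 kg. Origin: centre of its underside; z up. Starts on the flat wire drying rack (fixed, top 24 mm above the counter) in a row of four, about 116 mm apart, in any order
- canister_small: second smallest of four white ceramic canisters: round, 60 mm across, 70 mm from foot to the flat top of its wooden lid, which is fastened on; a round wooden knob 26 mm across, 28 mm high stands mid-lid to lift it by; under 0.6 kg. Origin: centre of its underside; z up. Starts on the flat wire drying rack (fixed, top 24 mm above the counter) in a row of four, about 116 mm apart, in any order
- canister_medium: second largest of four white ceramic canisters: round, 74 mm across, 82 mm from foot to the flat top of its wooden lid, which is fastened on; a round wooden knob 26 mm across, 28 mm high stands mid-lid to lift it by; under 0.6 kg. Origin: centre of its underside; z up. Starts on the flat wire drying rack (fixed, top 24 mm above the counter) in a row of four, about 116 mm apart, in any order
- canister_large: largest of four white ceramic canisters: round, 88 mm across, 94 mm from foot to the flat top of its wooden lid, which is fastened on; a round wooden knob 26 mm across, 28 mm high stands mid-lid to lift it by; under 0.6 kg. Origin: centre of its underside; z up. Starts on the flat wire drying rack (fixed, top 24 mm above the counter) in a row of four, about 116 mm apart, in any order
- holder_tiny: holder for the smallest canister: fixed wooden block 114 x 114 x 22 mm with a round recess 62 mm across, 10 mm deep in its top. Origin: centre of its underside, 10 mm above the counter; z up, recess floor at 12 mm, rim at 22 mm. Four blocks, 116 mm apart along y in any order, in a wooden stand (edge 28 mm high). Stand and drying rack lie crosswise, one behind the other, either nearer
- holder_small: holder for the second smallest canister: fixed wooden block 114 x 114 x 22 mm with a round recess 76 mm across, 10 mm deep in its top. Origin: centre of its underside, 10 mm above the counter; z up, recess floor at 12 mm, rim at 22 mm. Four blocks, 116 mm apart along y in any order, in a wooden stand (edge 28 mm high). Stand and drying rack lie crosswise, one behind the other, either nearer
- holder_medium: holder for the second largest canister: fixed wooden block 114 x 114 x 22 mm with a round recess 90 mm across, 10 mm deep in its top. Origin: centre of its underside, 10 mm above the counter; z up, recess floor at 12 mm, rim at 22 mm. Four blocks, 116 mm apart along y in any order, in a wooden stand (edge 28 mm high). Stand and drying rack lie crosswise, one behind the other, either nearer
- holder_large: holder for the largest canister: fixed wooden block 114 x 114 x 22 mm with a round recess 104 mm across, 10 mm deep in its top. Origin: centre of its underside, 10 mm above the counter; z up, recess floor at 12 mm, rim at 22 mm. Four blocks, 116 mm apart along y in any order, in a wooden stand (edge 28 mm high). Stand and drying rack lie crosswise, one behind the other, either nearer
- mug: bystander: a blue mug, 80 mm across and 92 mm high, standing to the left of the work. Origin: centre of its underside
- salt_shaker: bystander: a glass salt shaker with a steel cap, 42 mm across and 80 mm high, standing to the right of the work. Origin: centre of its underside
Mind the look-alikes: they are no part of the job. Leave any red look-alike of the canister_tiny alone.

How it is judged (in metres and radians):
At the end, for the whole second after the job is handed in: every canister stands in the holder of its own size, centre within 12 mm of the holder's centre, its foot on the recess floor (8 to 16 mm above the holder's origin), upright within 0.08 rad, released and at rest (horizontal distance between canister_tiny and holder_tiny below 0.012 m and z of canister_tiny in the frame of holder_tiny between 0.008 and 0.016 m and angle between each of canister_tiny, canister_small, canister_medium, canister_large's own z axis and vertical below 0.08 rad and linear speed of each of canister_tiny, canister_small, canister_medium, canister_large below 0.02 m/s and angular speed of each of canister_tiny, canister_small, canister_medium, canister_large below 0.2 rad/s and horizontal distance between canister_small and holder_small below 0.012 m and z of canister_small in the frame of holder_small between 0.008 and 0.016 m and horizontal distance between canister_medium and holder_medium below 0.012 m and z of canister_medium in the frame of holder_medium between 0.008 and 0.016 m and horizontal distance between canister_large and holder_large below 0.012 m and z of canister_large in the frame of holder_large between 0.008 and 0.016 m); the robot touches nothing.
It fails at once if a canister is tipped over (more than 0.7 rad from upright) (angle between any of canister_tiny, canister_small, canister_medium, canister_large's own z axis and vertical above 0.7 rad).
It fails at once if a canister is dropped into its holder (over it, within 12 mm of the recess floor, faster than 0.5 m/s) ((horizontal distance between canister_tiny and holder_tiny below 0.03 m and z of canister_tiny in the frame of holder_tiny below 0.024 m and linear speed of canister_tiny above 0.5 m/s) or (horizontal distance between canister_small and holder_small below 0.03 m and z of canister_small in the frame of holder_small below 0.024 m and linear speed of canister_small above 0.5 m/s) or (horizontal distance between canister_medium and holder_medium below 0.03 m and z of canister_medium in the frame of holder_medium below 0.024 m and linear speed of canister_medium above 0.5 m/s) or (horizontal distance between canister_large and holder_large below 0.03 m and z of canister_large in the frame of holder_large below 0.024 m and linear speed of canister_large above 0.5 m/s)).
It fails at once if the mug or the salt shaker is moved by more than 25 mm (distance of any of mug, salt_shaker from where it was at the start of the episode above 0.025 m).
It also fails if it takes over 99 s, if anything falls off the work surface, if the arm or the gripper's body presses on something with over 40 N, if the wrist force passes 120 N, or if a joint passes its speed limit or range.

## Working session

There is one attempt and no reset: what is moved stays moved. The work goes in short steps, Python scripts to look and compute and a tool call to move; the robot and the scene stay as the last step left them, time stands still between calls to the robot, and variables do not carry over. Pictures are saved under pics/ and viewed, about 12 in all and at most 16, crops included, and the job is handed in when it is done.

Besides the shell and the picture viewer there is one more tool, called after ">>>" as a command line: name --argument value ..., lists and objects as JSON in quotes. send_rows: Moves the arm, as the interface text tells. Its arguments: {"type":"object","properties":{"motion":{"type":"array"},"gripper":{"type":"number"},"squeeze":{"type":"number"}},"required":["motion"]}

```bash
mkdir -p pics
cat > h.py <<'E'
import numpy as np, cv2
from plant import r
from scipy.spatial.transform import Rotation as R
def cal(n):
    c=r.get_calibration(n); f=192/np.tan(np.radians(c['fov_y']/2))
    o=np.array(c['orientation'],float)
    M=R.from_euler('xyz',o,degrees=True).as_matrix() if o.size==3 else o
    return c,f,M,np.array(c['origin'])
def cloud(n,d):
    c,f,M,t=cal(n); v,u=np.mgrid[:384,:512]
    P=np.stack([(u-c['cx'])/f*d,(v-c['cy'])/f*d,d],-1)
    return P@M.T+t
def w(n,p):
    c,f,M,t=cal(n); return M@np.array(p)+t
def proj(n,p):
    c,f,M,t=cal(n); q=M.T@(np.array(p)-t); return q[0]/q[2]*f+c['cx'],q[1]/q[2]*f+c['cy']
E
python3 - <<'E'
from h import *
print(r.get_state())
for n in('top','side'):
    print(n,r.get_calibration(n)); p,d=r.capture(n); cv2.imwrite(f'pics/{n}0.png',p); np.save(f'{n}0.npy',d)
    for s in('tiny','small','medium','large'):
        for k in('canister_','holder_'):
            print(k+s,[(np.round(w(n,x['at']),3),round(x['conf'],2)) for x in r.pinpoint(n,k+s)])
E
```

```text
{'time_s': 0.0, 'joints': array([-5.67179952e+01,  2.05904330e+01,  6.32277750e-01, -2.18034877e-02,
       -7.01379259e+01, -1.65067589e+01]), 'qd': array([-0.08095218, -0.03060458, -0.06925119, -0.08455378, -0.02449765,
       -0.03589911]), 'joint_torque': array([-1.72493870e-03, -5.82717276e+01,  2.93054259e+01,  6.99711174e+00,
        6.94550079e-03, -1.78028963e-04]), 'tcp_pos': array([ 0.19464024, -0.64578286,  0.22561737]), 'eef_rot': array([ 1.79902054e+02, -7.65039574e-03, -1.63232173e+02]), 'contact_force': array([ 0.00369998,  0.20564431, -0.5281574 ]), 'moment': array([ 0.01638341, -0.03263792, -0.0459446 ]), 'gripper_width': 0.087635330118978}
top {'fov_y': 56.99277118904233, 'cx': 254.66649553033704, 'cy': 193.86779717382618, 'origin': array([0.55145831, 0.01220336, 1.08381927]), 'orientation': array([-175.69341892,    0.41165054,  -90.03633145])}
canister_tiny [(array([ 0.623, -0.256,  0.025]), 0.62), (array([ 0.79 , -0.257,  0.001]), 0.47)]
holder_tiny [(array([ 0.444, -0.072,  0.011]), 0.85)]
canister_small [(array([ 0.646, -0.018,  0.029]), 0.9)]
holder_small [(ar
[... 480 characters left out ...]
ntation': array([-140.53701977,    0.54460794, -154.4463983 ])}
canister_tiny [(array([ 0.788, -0.251, -0.003]), 0.61), (array([0.541, 0.452, 0.002]), 0.5), (array([ 0.626, -0.25 ,  0.022]), 0.47)]
holder_tiny [(array([ 0.451, -0.068,  0.01 ]), 0.79), (array([ 0.483, -0.417, -0.003]), 0.21)]
canister_small [(array([ 0.645, -0.014,  0.022]), 0.63)]
holder_small [(array([ 0.438, -0.193,  0.012]), 0.64), (array([0.645, 0.099, 0.025]), 0.19), (array([ 0.645, -0.014,  0.023]), 0.16)]
canister_medium [(array([0.644, 0.099, 0.027]), 0.82)]
holder_medium [(array([0.453, 0.04 , 0.012]), 0.73)]
canister_large [(array([ 0.629, -0.128,  0.022]), 0.87)]
holder_large [(array([0.466, 0.154, 0.009]), 0.88)]
```

View pics/top0.png

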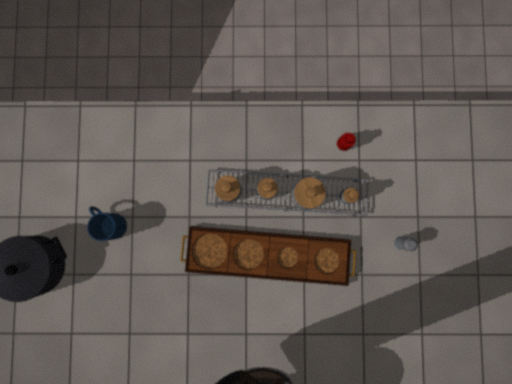

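View pics/side0.png

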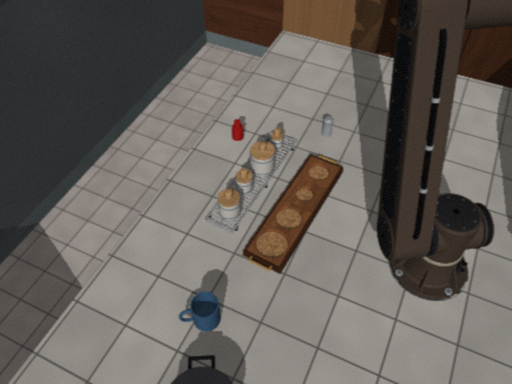

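Run:
```python
from h import *
C={}
for n in('top','side'):
    d=np.load(f'{n}0.npy'); P=cloud(n,d).reshape(-1,3)[d.ravel()>0]; C[n]=P
    for s,(x,y) in dict(t=(.625,-.253),l=(.63,-.129),s=(.646,-.016),m=(.646,.098)).items():
        near=P[np.hypot(P[:,0]-x,P[:,1]-y)<.055]; zt=np.percentile(near[:,2],99.7)
        k=near[near[:,2]>zt-.008]
        lid=near[(near[:,2]<zt-.02)&(near[:,2]>zt-.036)]
        print(n,s,'ztop',zt.round(4),'knob',((k.max(0)+k.min(0))/2).round(4),(k.max(0)-k.min(0)).round(3),len(k),'lid z',np.median(lid[:,2]).round(4),((lid.max(0)+lid.min(0))/2).round(4),(lid.max(0)-lid.min(0)).round(3))
    for s,(x,y),rad in [('t',(.447,-.07),.031),('s',(.436,-.192),.038),('m',(.452,.04),.045),('l',(.466,.154),.052)]:
        q=P[np.hypot(P[:,0]-x,P[:,1]-y)<.056]
        print(n,s,'rim',np.percentile(q[:,2],[5,20,50,80,95]).round(4))
```

```text
top t ztop 0.1133 knob [ 0.6242 -0.2522  0.1101] [0.022 0.022 0.009] 67 lid z 0.0825 [ 0.6248 -0.2527  0.0854] [0.043 0.043 0.015]
top l ztop 0.1493 knob [ 0.6294 -0.1307  0.1461] [0.021 0.022 0.009] 71 lid z 0.1186 [ 0.6293 -0.1309  0.12  ] [0.083 0.085 0.013]
top s ztop 0.1256 knob [ 0.6454 -0.0146  0.1227] [0.022 0.022 0.009] 66 lid z 0.0947 [ 0.644  -0.0154  0.0966] [0.054 0.056 0.013]
top m ztop 0.1374 knob [0.6432 0.0964 0.1338] [0.024 0.022 0.008] 69 lid z 0.1067 [0.6431 0.0962 0.1089] [0.07  0.067 0.013]
top t rim [0.0213 0.0242 0.0318 0.034  0.0358]
top s rim [0.0213 0.0233 0.0301 0.0336 0.0356]
top m rim [0.0208 0.0226 0.0253 0.0327 0.0349]
top l rim [0.0204 0.022  0.0239 0.0266 0.0336]
side t ztop 0.113 knob [ 0.623  -0.2512  0.1099] [0.021 0.028 0.008] 26 lid z 0.0819 [ 0.6228 -0.2508  0.0846] [0.044 0.044 0.015]
side l ztop 0.1484 knob [ 0.6273 -0.1295  0.1451] [0.023 0.024 0.009] 38 lid z 0.1178 [ 0.6274 -0.1298  0.12  ] [0.086 0.085 0.015]
side s ztop 0.1263 knob [ 0.6422 -0.0144  0.1229] [0.024 0.025 0.008] 33 lid z 0.0941 [ 0.6434 -0.0116  0.0981] [0.058 0.056 0.015]
side m ztop 0.1372 knob [0.6421 0.0962 0.1348] [0.026 0.027 0.011] 42 lid z 0.1059 [0.6413 0.0975 0.109 ] [0.073 0.073 0.016]
side t rim [0.0191 0.0235 0.0305 0.0333 0.0359]
side s rim [0.0185 0.0219 0.0285 0.0329 0.0358]
side m rim [0.0181 0.0209 0.0251 0.0316 0.0351]
side l rim [0.0185 0.0208 0.0235 0.0273 0.0327]
```

Top view: the rack holds medium (228,188), small (267,188), large (310,192) and tiny (350,195). The recesses run large (211,250), medium (250,254), tiny (289,257) and small (328,260).

Candidates for canister_tiny are the white, wooden-lidded one at (350,195), the red look-alike at (346,141) and the salt shaker at (406,243). I choose the white one on the rack and will check it in a crop, along with a fit of the holder centres.

Run:
```python
from h import *
p=cv2.imread('pics/side0.png'); cv2.imwrite('pics/crop1.png',cv2.resize(p[110:240,200:340],None,fx=4,fy=4,interpolation=cv2.INTER_CUBIC))
from scipy.optimize import minimize
cs=[('s',(.436,-.192),.038),('t',(.447,-.07),.031),('m',(.452,.04),.045),('l',(.466,.154),.052)]
for n in('top','side'):
    d=np.load(f'{n}0.npy'); P=cloud(n,d).reshape(-1,3)[d.ravel()>0]
    P=P[(P[:,2]<.05)]
    def cost(v,full=0):  # x,y centre of row, angle ; rim/floor classification
        u=np.array([-np.sin(v[2]),np.cos(v[2])]);c=0
        for i,(s,_,rad) in enumerate(cs):
            o=v[:2]+u*.116*(i-1.5)
            if full: print(n,s,o.round(4))
            dd=np.hypot(*(P[:,:2]-o).T); q=dd<.056
            pred=np.where(dd[q]<rad,.0222,.0322)
            c+=np.abs(P[q,2]-pred).clip(0,.01).mean()
        return c
    b=min((minimize(cost,[x,y,a],method='Nelder-Mead',options=dict(initial_simplex=[[x,y,a],[x+.008,y,a],[x,y+.008,a],[x,y,a+.04]])) for x in(.445,.455) for y in(-.02,-.012) for a in(-.05,-.1)),key=lambda m:m.fun)
    print(b.x,b.fun); cost(b.x,1)
```

```text
[ 0.44964406 -0.01848838 -0.08533108] 0.007516852074902122
top s [ 0.4348 -0.1919]
top t [ 0.4447 -0.0763]
top m [0.4546 0.0393]
top l [0.4645 0.1549]
[ 0.44850712 -0.01911316 -0.08110716] 0.010652127531932296
side s [ 0.4344 -0.1925]
side t [ 0.4438 -0.0769]
side m [0.4532 0.0387]
side l [0.4626 0.1543]
```

View pics/crop1.png

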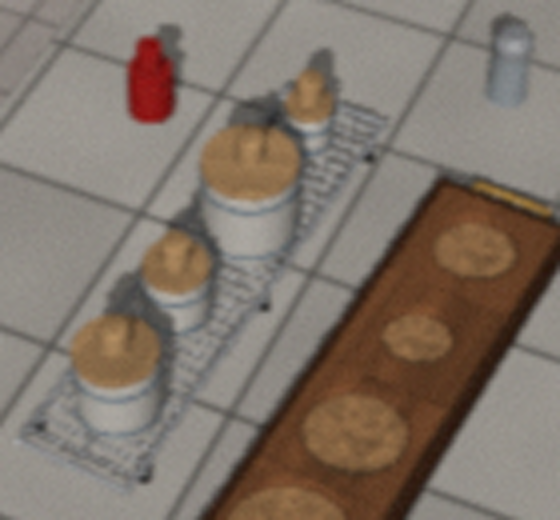

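>>> send_rows --motion '[{"travel": [0,0,-0.02],"spin": -7},{"travel": [0,0,-0.02],"spin": -7},{"travel": [0,0,0],"spin": -7},{"travel": [0,0,0],"spin": -7},{"travel": [0,0,0],"spin": -7}]' --gripper 0.2 --squeeze 30

```text
time_s: 1.32
tcp_pos: [0.1946, -0.646, 0.2679]
eef_rot: [179.9, 0.0, -127.5]
contact_force: [-0.6, 0.2, 0.6]
gripper_width: 0.0598
```

The crop shows four white canisters with wooden lids on the rack, with tiny at crop (310,105). The red bottle at (150,85) and the steel-capped salt shaker are clearly different things. The holder centres from the two views agree to 2 mm, so I'm moving above tiny.

>>> send_rows --motion '[{"travel": [0,0,0],"spin": -7},{"travel": [0,0,0],"spin": -7},{"travel": [0,0,0],"spin": -7},{"travel": [0,0,0],"spin": -7},{"travel": [0,0,0],"spin": -7}]'

```text
time_s: 1.73
tcp_pos: [0.1946, -0.6461, 0.2687]
eef_rot: [180.0, 0.0, -91.7]
contact_force: [0.2, 0.4, -0.3]
gripper_width: 0.0524
```

>>> send_rows --motion '[{"travel": [0,0,0],"spin": -2.5},{"travel": [-0.0263,-0.0286,0],"spin": 0},{"travel": [-0.0263,-0.0286,0],"spin": 0},{"travel": [-0.0263,-0.0286,0],"spin": 0},{"travel": [-0.0263,-0.0286,0],"spin": 0}]'

```text
time_s: 2.15
tcp_pos: [0.3041, -0.5397, 0.2668]
eef_rot: [179.9, 0.1, -89.2]
contact_force: [1.3, -0.9, 0.0]
gripper_width: 0.0524
```

>>> send_rows --motion '[{"travel": [-0.0263,-0.0286,0],"spin": 0},{"travel": [-0.0263,-0.0286,0],"spin": 0},{"travel": [-0.0263,-0.0286,0],"spin": 0},{"travel": [-0.0263,-0.0286,0],"spin": 0},{"travel": [-0.0263,-0.0286,0],"spin": 0}]'

```text
time_s: 2.57
tcp_pos: [0.4503, -0.3989, 0.2677]
eef_rot: [180.0, -0.0, -89.3]
contact_force: [0.4, -0.1, -0.3]
gripper_width: 0.0526
```

>>> send_rows --motion '[{"travel": [-0.0263,-0.0286,0],"spin": 0},{"travel": [-0.0263,-0.0286,0],"spin": 0},{"travel": [-0.0263,-0.0286,0],"spin": 0},{"travel": [-0.0263,-0.0286,0],"spin": 0},{"travel": [0,0,0],"spin": 0}]'

```text
time_s: 2.98
tcp_pos: [0.5722, -0.2812, 0.2686]
eef_rot: [-179.9, -0.0, -89.0]
contact_force: [-0.7, -0.6, 0.5]
gripper_width: 0.0526
```

>>> send_rows --motion '[{"travel": [-0.0145,-0.026,0],"spin": -0.5},{"travel": [-0.0145,-0.026,0],"spin": -0.5},{"travel": [0,0,0.035],"spin": 0},{"travel": [0,0,0.035],"spin": 0},{"travel": [0,0,0.035],"spin": 0}]'

```text
time_s: 3.4
tcp_pos: [0.6349, -0.2473, 0.1712]
eef_rot: [-178.8, -0.4, -87.5]
contact_force: [0.6, -0.9, -0.0]
gripper_width: 0.0527
```

Run:
```python
from h import *
p,d=r.capture('side'); s=r.get_state(); print(s['tcp_pos'],s['eef_rot'])
cv2.imwrite('pics/s1.png',cv2.resize(p[60:240,180:380],None,fx=3.5,fy=3.3))
```

```text
[ 0.63061572 -0.24593167  0.16201605] [-1.79464138e+02 -1.02702874e-01 -8.76148178e+01]
```

View pics/s1.png

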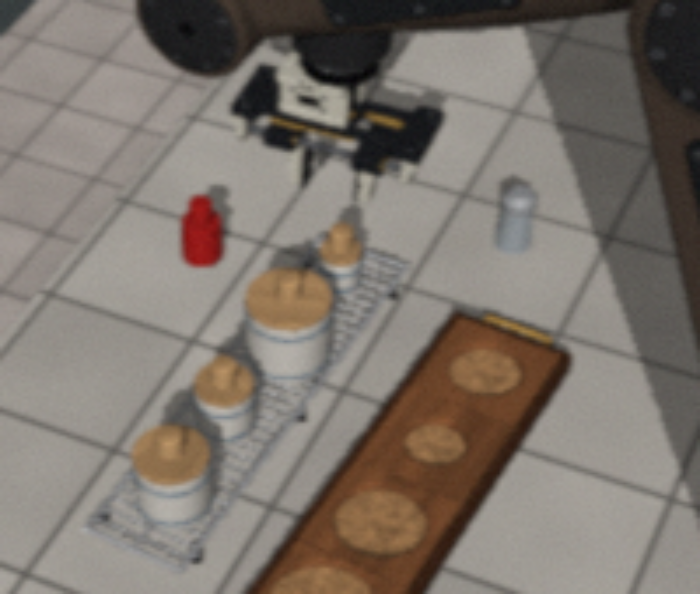

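The gripper hangs squarely above tiny (knob at crop (342,235)) with the jaws across the row. It overshot by about 6 mm, so I'm correcting that and descending.

>>> send_rows --motion '[{"travel": [0.006,0.0066,0],"spin": 2.4},{"travel": [0,0,0],"spin": 0},{"travel": [0,0,0.015],"spin": 0},{"travel": [0,0,0.015],"spin": 0},{"travel": [0,0,0.015],"spin": 0}]'

```text
time_s: 3.87
tcp_pos: [0.6253, -0.2531, 0.1191]
eef_rot: [-179.5, -0.2, -89.9]
contact_force: [-0.1, 0.7, -0.3]
gripper_width: 0.053
```

>>> send_rows --motion '[{"travel": [0,0,0],"spin": 0}]'

```text
time_s: 3.95
tcp_pos: [0.6242, -0.2529, 0.1175]
eef_rot: [-179.7, -0.1, -89.8]
contact_force: [0.1, 0.4, -1.0]
gripper_width: 0.053
```

>>> send_rows --motion '[{"travel": [0,0,0.011],"spin": 0},{"travel": [0,0,0.011],"spin": 0},{"travel": [0,0,0.009],"spin": 0},{"travel": [0,0,0],"spin": 0}]'

```text
time_s: 4.28
tcp_pos: [0.6271, -0.2537, 0.0889]
eef_rot: [-179.3, -0.2, -89.7]
contact_force: [-0.7, 0.1, -0.4]
gripper_width: 0.0527
```

>>> send_rows --motion '[{"travel": [0,0,0],"spin": 0},{"travel": [0,0,0],"spin": 0},{"travel": [0,0,0],"spin": 0},{"travel": [0,0,0],"spin": 0}]' --gripper -1

```text
time_s: 4.62
tcp_pos: [0.6277, -0.2539, 0.0898]
eef_rot: [-179.3, -0.2, -89.7]
contact_force: [-1.0, 0.4, 0.1]
gripper_width: 0.0313
```

>>> send_rows --motion '[{"travel": [0,0,0],"spin": 0},{"travel": [0,0,0],"spin": 0},{"travel": [0,0,0],"spin": 0}]'

```text
time_s: 4.87
tcp_pos: [0.6277, -0.2538, 0.0903]
eef_rot: [-179.3, -0.2, -89.7]
contact_force: [-0.3, -0.5, -2.1]
gripper_width: 0.0253
```

>>> send_rows --motion '[{"travel": [0,0,0],"spin": 0},{"travel": [0,0,0],"spin": 0},{"travel": [0,0.001,0.004],"spin": 0},{"travel": [0,0.001,0.003],"spin": 0},{"travel": [0,0,0],"spin": 0}]' --gripper -0.2

```text
time_s: 5.28
tcp_pos: [0.6261, -0.254, 0.0834]
eef_rot: [-179.2, -0.2, -89.7]
contact_force: [-1.3, -0.1, -0.8]
gripper_width: 0.0345
```

>>> send_rows --motion '[{"travel": [0,0,0],"spin": 0},{"travel": [0,0,0],"spin": 0},{"travel": [0,0,0],"spin": 0},{"travel": [0,0,0],"spin": 0},{"travel": [0,0,0],"spin": 0}]' --gripper -1

```text
time_s: 5.7
tcp_pos: [0.6259, -0.254, 0.0831]
eef_rot: [-179.2, -0.3, -89.7]
contact_force: [0.3, 0.7, -0.4]
gripper_width: 0.0252
```

>>> send_rows --motion '[{"travel": [0,0,-0.01],"spin": 0},{"travel": [0,0,-0.01],"spin": 0},{"travel": [0,0,-0.02],"spin": 0},{"travel": [0,0,-0.03],"spin": 0},{"travel": [0,0,-0.03],"spin": 0}]'

```text
time_s: 6.12
tcp_pos: [0.6197, -0.2523, 0.1802]
eef_rot: [179.9, -0.0, -89.8]
contact_force: [0.5, 0.3, -2.3]
gripper_width: 0.0253
```

>>> send_rows --motion '[{"travel": [0,0,-0.02],"spin": 0},{"travel": [0,0,0],"spin": 0}]'

```text
time_s: 6.28
tcp_pos: [0.6222, -0.2533, 0.2104]
eef_rot: [-179.5, -0.2, -89.7]
contact_force: [1.5, -0.5, -0.7]
gripper_width: 0.0251
```

>>> send_rows --motion '[{"travel": [-0.012,0.012,-0.01],"spin": 0},{"travel": [-0.025,0.025,-0.01],"spin": 0},{"travel": [-0.025,0.025,0],"spin": 0},{"travel": [-0.025,0.025,0],"spin": 0},{"travel": [-0.025,0.025,0],"spin": 0}]'

```text
time_s: 6.7
tcp_pos: [0.5095, -0.1423, 0.2312]
eef_rot: [-179.3, -0.2, -90.0]
contact_force: [-0.1, 0.9, -1.2]
gripper_width: 0.0247
```

>>> send_rows --motion '[{"travel": [-0.025,0.025,0],"spin": 0},{"travel": [-0.022,0.023,0],"spin": 0},{"travel": [-0.012,0.012,0],"spin": 0},{"travel": [0,0,0],"spin": 0},{"travel": [0,0,0],"spin": 0}]'

```text
time_s: 7.12
tcp_pos: [0.44, -0.0781, 0.232]
eef_rot: [-179.1, -0.0, -89.9]
contact_force: [-0.2, -0.9, -1.4]
gripper_width: 0.0254
```

Run:
```python
from h import *
p,d=r.capture('side'); s=r.get_state(); print(s['tcp_pos'],s['eef_rot'])
cv2.imwrite('pics/s2.png',cv2.resize(p[60:270,180:400],None,fx=3,fy=2.8))
for n in('side',):print([(w(n,x['at']).round(3),round(x['conf'],2)) for x in r.pinpoint(n,'canister_tiny')])
```

```text
[ 0.44019799 -0.0782882   0.23207892] [-1.79081344e+02 -3.18476538e-02 -8.99315372e+01]
[(array([ 0.786, -0.249, -0.001]), 0.55), (array([ 0.441, -0.076,  0.173]), 0.51)]
```

View pics/s2.png

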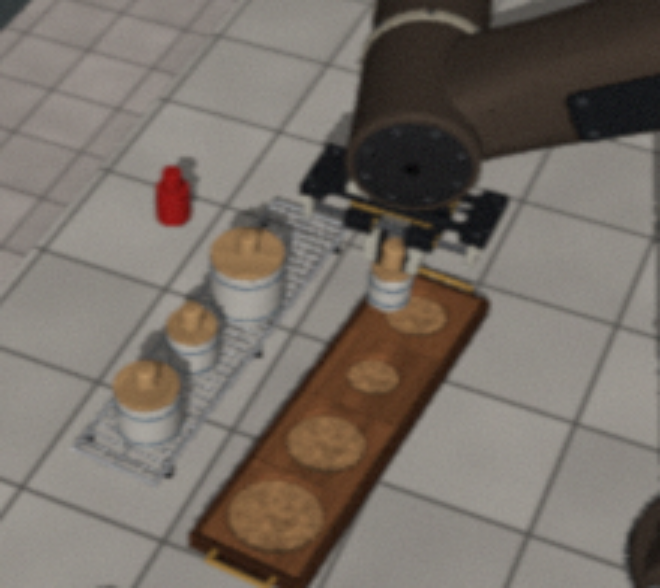

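Tiny hangs upright from the knob at crop (390,270), about 150 mm above its recess. I'm lowering it.

>>> send_rows --motion '[{"travel": [0,-0.0045,0],"spin": 0},{"travel": [0,0,0.02],"spin": 0},{"travel": [0,0,0.03],"spin": 0},{"travel": [0,0,0.03],"spin": 0},{"travel": [0,0,0.02],"spin": 0}]'

```text
time_s: 7.63
tcp_pos: [0.4561, -0.0807, 0.1339]
eef_rot: [-178.4, -0.0, -90.1]
contact_force: [-1.5, -0.1, -2.7]
gripper_width: 0.0251
```

>>> send_rows --motion '[{"travel": [0,0,0.01],"spin": 0},{"travel": [0,0,0],"spin": 0},{"travel": [0,0,0],"spin": 0}]'

```text
time_s: 7.88
tcp_pos: [0.4557, -0.0832, 0.1175]
eef_rot: [-179.0, -0.2, -90.4]
contact_force: [0.2, -0.4, -1.6]
gripper_width: 0.0256
```

>>> send_rows --motion '[{"travel": [-0.005,0.011,0],"spin": 0},{"travel": [0,0,0.008],"spin": 0},{"travel": [0,0.002,0.008],"spin": 0},{"travel": [0,0.001,0.005],"spin": 0},{"travel": [0,0,0],"spin": 0}]'

```text
time_s: 8.3
tcp_pos: [0.4441, -0.0782, 0.097]
eef_rot: [-178.8, -0.2, -90.5]
contact_force: [-1.4, 0.2, -2.3]
gripper_width: 0.0254
```

>>> send_rows --motion '[{"travel": [0,0,0],"spin": 0}]'

```text
time_s: 8.38
tcp_pos: [0.4441, -0.0782, 0.0971]
eef_rot: [-178.8, -0.2, -90.4]
contact_force: [-0.3, 0.2, -1.2]
gripper_width: 0.0253
```

>>> send_rows --motion '[{"travel": [0,0,0.005],"spin": 0},{"travel": [0,0.001,0.005],"spin": 0},{"travel": [0,0,0.004],"spin": 0},{"travel": [0,0,0.002],"spin": 0},{"travel": [0,0,0],"spin": 0}]'

```text
time_s: 8.8
tcp_pos: [0.445, -0.0781, 0.081]
eef_rot: [-178.6, -0.2, -90.4]
contact_force: [-2.0, 0.3, 7.9]
gripper_width: 0.0254
```

>>> send_rows --motion '[{"travel": [0,0,0.001],"spin": 0}]'

```text
time_s: 8.88
tcp_pos: [0.4456, -0.0781, 0.0808]
eef_rot: [-178.6, -0.2, -90.3]
contact_force: [-5.7, 1.3, 18.1]
gripper_width: 0.0254
```

>>> send_rows --motion '[{"travel": [0,0,0],"spin": 0},{"travel": [0,0,0],"spin": 0},{"travel": [0,0,0],"spin": 0},{"travel": [0,0,0],"spin": 0},{"travel": [0,0,-0.005],"spin": 0}]' --gripper 0.2

```text
time_s: 9.3
tcp_pos: [0.4462, -0.0781, 0.0858]
eef_rot: [-178.5, -0.2, -90.3]
contact_force: [-0.3, -0.3, -0.4]
gripper_width: 0.0505
```

>>> send_rows --motion '[{"travel": [0,0,-0.01],"spin": 0},{"travel": [0,0,-0.02],"spin": 0},{"travel": [0,0,-0.03],"spin": 0},{"travel": [0,0,-0.03],"spin": 0},{"travel": [0,0,-0.03],"spin": 0}]'

```text
time_s: 9.72
tcp_pos: [0.4387, -0.0786, 0.2056]
eef_rot: [-179.3, -0.4, -90.4]
contact_force: [0.7, 0.2, -0.6]
gripper_width: 0.0522
```

>>> send_rows --motion '[{"travel": [0,0,-0.02],"spin": 0},{"travel": [0.01,-0.03,0],"spin": 0},{"travel": [0.01,-0.035,0],"spin": 0},{"travel": [0.01,-0.035,0],"spin": 0},{"travel": [0.01,-0.035,0],"spin": 0}]'

```text
time_s: 10.13
tcp_pos: [0.5761, -0.1194, 0.2444]
eef_rot: [-178.1, -0.1, -90.1]
contact_force: [-0.4, 0.8, 0.7]
gripper_width: 0.0527
```

>>> send_rows --motion '[{"travel": [0.008,-0.025,0],"spin": 0},{"travel": [0.003,-0.01,0],"spin": 0},{"travel": [0,0,0],"spin": 0}]'

```text
time_s: 10.38
tcp_pos: [0.6181, -0.1333, 0.2448]
eef_rot: [-178.1, -0.2, -90.2]
contact_force: [-0.2, -0.6, 0.4]
gripper_width: 0.0522
```

Run:
```python
from h import *
p,d=r.capture('top'); s=r.get_state(); print(s['tcp_pos'],s['eef_rot'])
cv2.imwrite('pics/t3.png',cv2.resize(p[120:300,170:380],None,fx=3,fy=3))
q,e=r.capture('side')
for n in('top','side'):print([(w(n,x['at']).round(3),round(x['conf'],2)) for x in r.pinpoint(n,'canister_tiny')])
```

```text
[ 0.61712299 -0.13301278  0.24457606] [-178.15999576   -0.19827357  -90.19517746]
[(array([ 0.792, -0.258,  0.003]), 0.57), (array([ 0.445, -0.079,  0.021]), 0.54)]
[(array([ 0.448, -0.076,  0.021]), 0.66), (array([ 0.791, -0.25 , -0.006]), 0.52)]
```

View pics/t3.png

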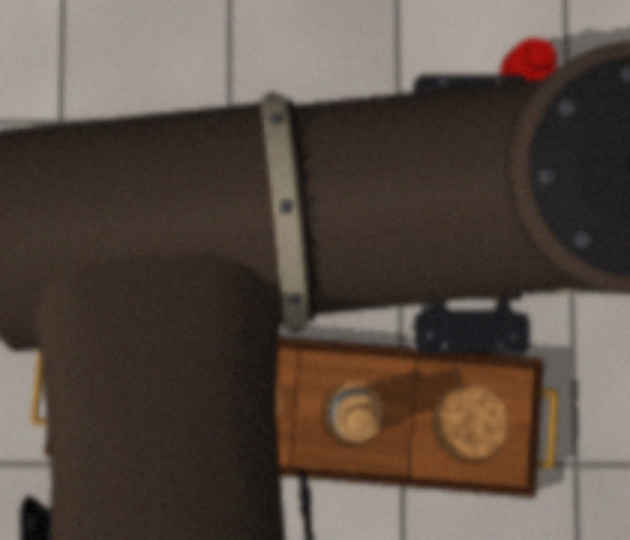

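Tiny is seated at (355,412) in the crop. Both views put its foot at z ≈ 0.021, within 3 mm of the holder centre. Next is large.

>>> send_rows --motion '[{"travel": [-0.003,-0.005,0.01],"spin": 0},{"travel": [0,0,0.025],"spin": 0},{"travel": [0,0,0.025],"spin": 0},{"travel": [0,0,0.015],"spin": 0},{"travel": [0,0,0],"spin": 0}]'

```text
time_s: 11.0
tcp_pos: [0.6217, -0.1267, 0.1711]
eef_rot: [-177.6, -0.1, -90.0]
contact_force: [-1.3, -0.4, 0.6]
gripper_width: 0.053
```

>>> send_rows --motion '[{"travel": [0,0,0],"spin": 0}]'

```text
time_s: 11.08
tcp_pos: [0.621, -0.1263, 0.1708]
eef_rot: [-177.7, -0.1, -90.0]
contact_force: [0.2, -1.4, 1.6]
gripper_width: 0.0522
```

>>> send_rows --motion '[{"travel": [0.004,-0.005,0.01],"spin": 0},{"travel": [0,0,0.015],"spin": 0},{"travel": [0,0,0.013],"spin": 0},{"travel": [0,0,0.008],"spin": 0},{"travel": [0,0,0],"spin": 0}]'

```text
time_s: 11.5
tcp_pos: [0.6317, -0.1303, 0.1277]
eef_rot: [-177.2, -0.1, -89.9]
contact_force: [-0.1, -0.3, 0.1]
gripper_width: 0.0524
```

>>> send_rows --motion '[{"travel": [0,0,0],"spin": 0}]'

```text
time_s: 11.58
tcp_pos: [0.632, -0.1304, 0.128]
eef_rot: [-177.2, -0.1, -89.8]
contact_force: [-0.9, 1.1, 0.8]
gripper_width: 0.0523
```

>>> send_rows --motion '[{"travel": [0,0.003,0.005],"spin": 0},{"travel": [0,0.001,0.004],"spin": 0},{"travel": [0,0,0],"spin": 0}]'

```text
time_s: 11.83
tcp_pos: [0.6298, -0.1306, 0.1204]
eef_rot: [-176.9, -0.1, -89.8]
contact_force: [-0.1, 0.3, 0.2]
gripper_width: 0.0525
```

>>> send_rows --motion '[{"travel": [0,0,0],"spin": 0},{"travel": [0,0,0],"spin": 0},{"travel": [0,0,0],"spin": 0},{"travel": [0,0,0],"spin": 0},{"travel": [0,0,0],"spin": 0}]' --gripper -1 --squeeze 35

```text
time_s: 12.25
tcp_pos: [0.6302, -0.1306, 0.1217]
eef_rot: [-176.8, -0.1, -89.8]
contact_force: [-1.0, -0.4, 0.7]
gripper_width: 0.0256
```

>>> send_rows --motion '[{"travel": [0,0,0],"spin": 0},{"travel": [0,0,0],"spin": 0}]'

```text
time_s: 12.42
tcp_pos: [0.6299, -0.1307, 0.1218]
eef_rot: [-176.9, -0.1, -89.8]
contact_force: [-0.3, 0.2, 1.0]
gripper_width: 0.0257
```

>>> send_rows --motion '[{"travel": [0,0,-0.01],"spin": 0},{"travel": [0,0,-0.02],"spin": 0},{"travel": [0,0,-0.03],"spin": 0},{"travel": [0,0,-0.035],"spin": 0},{"travel": [0,0,-0.03],"spin": 0}]'

```text
time_s: 12.83
tcp_pos: [0.6155, -0.1295, 0.2395]
eef_rot: [-178.3, 0.0, -90.0]
contact_force: [1.2, -0.3, -4.0]
gripper_width: 0.0254
```

>>> send_rows --motion '[{"travel": [0,0,-0.015],"spin": 0},{"travel": [0,0,0],"spin": 0},{"travel": [-0.01,0.01,0],"spin": 0},{"travel": [-0.02,0.02,0],"spin": 0},{"travel": [-0.03,0.018,0],"spin": 0}]'

```text
time_s: 13.25
tcp_pos: [0.5679, -0.0716, 0.2573]
eef_rot: [-178.0, -0.0, -90.3]
contact_force: [1.0, 2.2, -5.0]
gripper_width: 0.0254
```

>>> send_rows --motion '[{"travel": [-0.032,0.018,0],"spin": 0},{"travel": [-0.032,0.018,0],"spin": 0},{"travel": [-0.032,0.018,0],"spin": 0},{"travel": [-0.032,0.018,0],"spin": 0},{"travel": [-0.032,0.018,0],"spin": 0}]'

```text
time_s: 13.67
tcp_pos: [0.4673, 0.0927, 0.2447]
eef_rot: [-178.8, -0.1, -90.7]
contact_force: [0.9, 1.1, -3.8]
gripper_width: 0.0252
```

>>> send_rows --motion '[{"travel": [-0.03,0.012,0],"spin": 0},{"travel": [-0.018,0.005,0],"spin": 0},{"travel": [0,0,0],"spin": 0},{"travel": [0,0,0],"spin": 0}]'

```text
time_s: 14.0
tcp_pos: [0.4408, 0.1465, 0.2383]
eef_rot: [-179.3, -0.1, -90.4]
contact_force: [-0.2, -0.3, -4.1]
gripper_width: 0.0249
```

>>> send_rows --motion '[{"travel": [-0.008,-0.012,0],"spin": 0},{"travel": [0,0,0.015],"spin": 0},{"travel": [0,0,0.025],"spin": 0},{"travel": [0,0,0.025],"spin": 0},{"travel": [0,0,0.015],"spin": 0}]'

```text
time_s: 14.42
tcp_pos: [0.4532, 0.1527, 0.1551]
eef_rot: [-179.2, -0.0, -90.4]
contact_force: [-0.8, -0.9, -5.4]
gripper_width: 0.0251
```

>>> send_rows --motion '[{"travel": [0,0,0],"spin": 0},{"travel": [0,0,0],"spin": 0}]'

```text
time_s: 14.58
tcp_pos: [0.4504, 0.1493, 0.1504]
eef_rot: [-179.6, -0.4, -90.5]
contact_force: [1.0, -0.3, -4.2]
gripper_width: 0.0253
```

>>> send_rows --motion '[{"travel": [-0.005,-0.011,0],"spin": 0},{"travel": [0,0,0.006],"spin": 0},{"travel": [0,0,0.006],"spin": 0},{"travel": [0,0,0],"spin": 0},{"travel": [0,0,0],"spin": 0}]'

```text
time_s: 15.0
tcp_pos: [0.4641, 0.1537, 0.1405]
eef_rot: [-179.5, -0.3, -90.6]
contact_force: [0.1, -0.3, -4.1]
gripper_width: 0.0249
```

Run:
```python
from h import *
p,d=r.capture('side'); s=r.get_state(); print(s['tcp_pos'],s['eef_rot'])
cv2.imwrite('pics/s4.png',cv2.resize(p[100:290,190:390],None,fx=3,fy=3))
print([(w('side',x['at']).round(3),round(x['conf'],2)) for x in r.pinpoint('side','canister_large')])
```

```text
[0.464093   0.15377956 0.14051489] [-179.49656363   -0.28609014  -90.63827746]
[(array([0.463, 0.158, 0.041]), 0.96)]
```

View pics/s4.png

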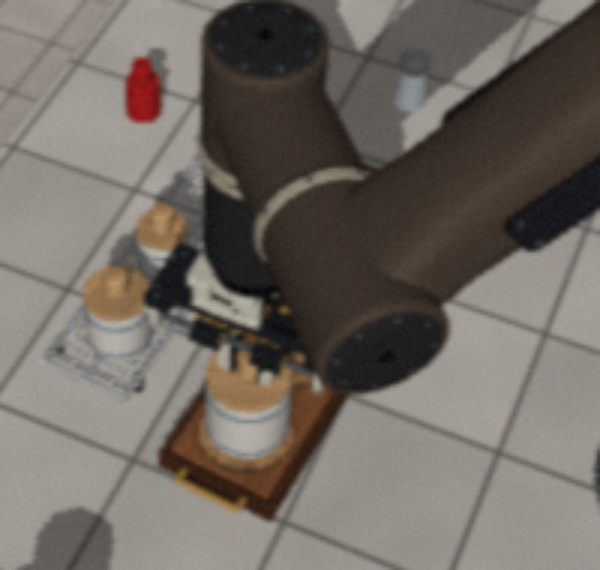

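Large hangs over its recess at crop (250,400), centred to within 4 mm. I'm lowering it gently.

>>> send_rows --motion '[{"travel": [0,0,0.006],"spin": 0},{"travel": [0,0,0.006],"spin": 0},{"travel": [0,0,0.005],"spin": 0},{"travel": [0,0,0.003],"spin": 0},{"travel": [0,0,0],"spin": 0}]'

```text
time_s: 15.52
tcp_pos: [0.4648, 0.1545, 0.1201]
eef_rot: [-179.3, -0.2, -90.6]
contact_force: [-1.2, 0.9, 1.0]
gripper_width: 0.0255
```

>>> send_rows --motion '[{"travel": [0,0,0.001],"spin": 0}]'

```text
time_s: 15.6
tcp_pos: [0.4653, 0.155, 0.1199]
eef_rot: [-179.3, -0.1, -90.6]
contact_force: [-10.2, 2.3, 20.2]
gripper_width: 0.025
```

>>> send_rows --motion '[{"travel": [0,0,0],"spin": 0},{"travel": [0,0,0],"spin": 0},{"travel": [0,0,0],"spin": 0},{"travel": [0,0,0],"spin": 0},{"travel": [0,0,-0.005],"spin": 0}]' --gripper 0.2

```text
time_s: 16.02
tcp_pos: [0.4665, 0.1557, 0.1264]
eef_rot: [-179.1, -0.1, -90.5]
contact_force: [-0.6, 0.1, 0.9]
gripper_width: 0.0508
```

>>> send_rows --motion '[{"travel": [0,0,-0.01],"spin": 0},{"travel": [0,0,-0.02],"spin": 0},{"travel": [0,0,-0.03],"spin": 0},{"travel": [0,0,-0.02],"spin": 0},{"travel": [0,0,0],"spin": 0}]'

```text
time_s: 16.43
tcp_pos: [0.4654, 0.155, 0.2131]
eef_rot: [-179.1, -0.2, -90.5]
contact_force: [0.7, -0.6, 0.7]
gripper_width: 0.0525
```

>>> send_rows --motion '[{"travel": [0.01,-0.02,0],"spin": 0},{"travel": [0.012,-0.035,0],"spin": 0},{"travel": [0.012,-0.035,0],"spin": 0},{"travel": [0.012,-0.035,0],"spin": 0},{"travel": [0.008,-0.025,0],"spin": 0}]'

```text
time_s: 16.85
tcp_pos: [0.6181, 0.1002, 0.2244]
eef_rot: [-178.6, 0.2, -90.0]
contact_force: [0.0, 0.6, 0.9]
gripper_width: 0.0525
```

>>> send_rows --motion '[{"travel": [0.004,-0.012,0],"spin": 0},{"travel": [0,0,0],"spin": 0},{"travel": [0,0,0],"spin": 0}]'

```text
time_s: 17.1
tcp_pos: [0.6353, 0.0929, 0.2239]
eef_rot: [-178.6, 0.1, -90.3]
contact_force: [-0.5, -0.4, -0.4]
gripper_width: 0.0527
```

Run:
```python
from h import *
for n in('top','side'):
    p,d=r.capture(n)
    for k in('large','medium','small'):print(n,k,[(w(n,x['at']).round(3),round(x['conf'],2)) for x in r.pinpoint(n,'canister_'+k)])
s=r.get_state(); print(s['tcp_pos'],s['eef_rot'])
```

```text
top large [(array([0.462, 0.156, 0.02 ]), 0.66)]
top medium [(array([0.648, 0.099, 0.025]), 0.43)]
top small [(array([ 0.648, -0.02 ,  0.028]), 0.79)]
side large [(array([0.464, 0.158, 0.021]), 0.73)]
side medium [(array([0.642, 0.097, 0.027]), 0.83)]
side small []
[0.63456314 0.09397585 0.22473262] [-1.78544153e+02  1.74378254e-01 -9.01770498e+01]
```

>>> send_rows --motion '[{"travel": [-0.001,-0.004,0.01],"spin": 0},{"travel": [0,0,0.025],"spin": 0},{"travel": [0,0,0.025],"spin": 0},{"travel": [0,0,0.015],"spin": 0},{"travel": [0,0,0],"spin": 0}]'

```text
time_s: 17.92
tcp_pos: [0.6417, 0.0971, 0.1481]
eef_rot: [-178.2, 0.3, -90.1]
contact_force: [-0.4, 0.2, -0.1]
gripper_width: 0.0525
```

>>> send_rows --motion '[{"travel": [0,0,0],"spin": 0}]'

```text
time_s: 18.0
tcp_pos: [0.6414, 0.0971, 0.1473]
eef_rot: [-178.3, 0.3, -90.0]
contact_force: [0.1, 0.3, 0.0]
gripper_width: 0.0525
```

>>> send_rows --motion '[{"travel": [0,0.001,0.012],"spin": 0},{"travel": [0,0.001,0.012],"spin": 0},{"travel": [0,0.001,0.01],"spin": 0},{"travel": [0,0,0.004],"spin": 0},{"travel": [0,0,0],"spin": 0}]'

```text
time_s: 18.42
tcp_pos: [0.6413, 0.0982, 0.1099]
eef_rot: [-178.1, 0.3, -90.0]
contact_force: [-0.4, 1.0, -0.5]
gripper_width: 0.0524
```

>>> send_rows --motion '[{"travel": [0,0,0],"spin": 0}]'

```text
time_s: 18.5
tcp_pos: [0.6414, 0.0982, 0.11]
eef_rot: [-178.1, 0.3, -90.0]
contact_force: [-0.4, -0.1, -0.2]
gripper_width: 0.0525
```

>>> send_rows --motion '[{"travel": [0,0,0.002],"spin": 0},{"travel": [0,0,0],"spin": 0},{"travel": [0,0,0],"spin": 0},{"travel": [0,0,0],"spin": 0},{"travel": [0,0,0],"spin": 0}]' --gripper -1

```text
time_s: 18.92
tcp_pos: [0.6432, 0.0986, 0.1103]
eef_rot: [-177.9, 0.4, -89.9]
contact_force: [-0.3, -0.4, -0.3]
gripper_width: 0.0253
```

>>> send_rows --motion '[{"travel": [0,0,0],"spin": 0},{"travel": [0,0,0],"spin": 0},{"travel": [0,0,0],"spin": 0}]'

```text
time_s: 19.17
tcp_pos: [0.643, 0.0986, 0.1103]
eef_rot: [-177.9, 0.4, -90.0]
contact_force: [0.1, -0.0, -0.7]
gripper_width: 0.0255
```

>>> send_rows --motion '[{"travel": [0,0,-0.01],"spin": 0},{"travel": [0,0,-0.02],"spin": 0},{"travel": [0,0,-0.025],"spin": 0},{"travel": [0,0,-0.015],"spin": 0},{"travel": [0,0,0],"spin": 0}]'

```text
time_s: 19.58
tcp_pos: [0.6365, 0.0969, 0.1803]
eef_rot: [-178.5, 0.2, -90.0]
contact_force: [1.4, 0.0, -2.4]
gripper_width: 0.0251
```

>>> send_rows --motion '[{"travel": [0.004,0.012,0],"spin": 0},{"travel": [0.008,0.025,0],"spin": 0},{"travel": [0.01,0.03,0],"spin": 0},{"travel": [0.01,0.03,0],"spin": 0},{"travel": [0.01,0.03,0],"spin": 0}]'

```text
time_s: 20.0
tcp_pos: [0.5084, 0.0553, 0.1727]
eef_rot: [-178.6, 0.2, -90.1]
contact_force: [0.1, 0.5, -2.8]
gripper_width: 0.0255
```

>>> send_rows --motion '[{"travel": [0.008,0.02,0],"spin": 0},{"travel": [0.004,0.01,0],"spin": 0},{"travel": [0,0,0],"spin": 0},{"travel": [0,0,0],"spin": 0}]'

```text
time_s: 20.33
tcp_pos: [0.4672, 0.0394, 0.1688]
eef_rot: [-179.0, 0.2, -90.2]
contact_force: [0.6, 0.2, -3.7]
gripper_width: 0.0255
```

>>> send_rows --motion '[{"travel": [-0.002,0.016,0],"spin": 0},{"travel": [0,0,0.012],"spin": 0},{"travel": [0,0,0.018],"spin": 0},{"travel": [0,0,0.01],"spin": 0},{"travel": [0,0,0],"spin": 0}]'

```text
time_s: 20.75
tcp_pos: [0.4546, 0.0434, 0.1273]
eef_rot: [-178.8, 0.3, -90.2]
contact_force: [0.1, 0.7, -3.4]
gripper_width: 0.0252
```

>>> send_rows --motion '[{"travel": [0,0,0],"spin": 0}]'

```text
time_s: 20.83
tcp_pos: [0.455, 0.0435, 0.1269]
eef_rot: [-178.9, 0.3, -90.2]
contact_force: [-0.9, 1.9, -4.1]
gripper_width: 0.0252
```

>>> send_rows --motion '[{"travel": [0.0025,0.001,0.005],"spin": 0},{"travel": [0,0.001,0.006],"spin": 0},{"travel": [0,0,0.005],"spin": 0},{"travel": [0,0,0.003],"spin": 0},{"travel": [0,0,0],"spin": 0}]'

```text
time_s: 21.25
tcp_pos: [0.4559, 0.0418, 0.1078]
eef_rot: [-178.7, 0.3, -90.2]
contact_force: [0.3, 0.4, -0.6]
gripper_width: 0.0254
```

>>> send_rows --motion '[{"travel": [0,0,0.001],"spin": 0}]'

```text
time_s: 21.33
tcp_pos: [0.4564, 0.0417, 0.1076]
eef_rot: [-178.7, 0.3, -90.1]
contact_force: [-9.5, 1.5, 22.4]
gripper_width: 0.0248
```

>>> send_rows --motion '[{"travel": [0,0,0],"spin": 0},{"travel": [0,0,0],"spin": 0},{"travel": [0,0,0],"spin": 0},{"travel": [0,0,0],"spin": 0},{"travel": [0,0,-0.005],"spin": 0}]' --gripper 0.2

```text
time_s: 21.75
tcp_pos: [0.4578, 0.0423, 0.1141]
eef_rot: [-178.5, 0.4, -90.1]
contact_force: [-0.0, -0.3, -0.7]
gripper_width: 0.0507
```

>>> send_rows --motion '[{"travel": [0,0,-0.01],"spin": 0},{"travel": [0,0,-0.02],"spin": 0},{"travel": [0,0,-0.03],"spin": 0},{"travel": [0,0,-0.015],"spin": 0},{"travel": [0,0,0],"spin": 0}]'

```text
time_s: 22.17
tcp_pos: [0.4555, 0.0414, 0.1938]
eef_rot: [-178.5, 0.3, -90.1]
contact_force: [1.3, 0.7, -0.0]
gripper_width: 0.0522
```

>>> send_rows --motion '[{"travel": [0.008,-0.025,0],"spin": 0},{"travel": [0.011,-0.036,0],"spin": 0},{"travel": [0.011,-0.036,0],"spin": 0},{"travel": [0.011,-0.036,0],"spin": 0},{"travel": [0.008,-0.028,0],"spin": 0}]'

```text
time_s: 22.58
tcp_pos: [0.6186, -0.0079, 0.2013]
eef_rot: [-178.1, 0.6, -89.8]
contact_force: [0.7, -0.1, 0.6]
gripper_width: 0.0527
```

>>> send_rows --motion '[{"travel": [0.005,-0.014,0],"spin": 0},{"travel": [0,0,0],"spin": 0},{"travel": [0,0,0],"spin": 0}]'

```text
time_s: 22.83
tcp_pos: [0.6379, -0.0156, 0.1975]
eef_rot: [-178.3, 0.5, -90.0]
contact_force: [-0.4, -0.6, -0.4]
gripper_width: 0.0526
```

Run:
```python
from h import *
for n in('top','side'):
    p,d=r.capture(n)
    for k in('medium','small'):print(n,k,[(w(n,x['at']).round(3),round(x['conf'],2)) for x in r.pinpoint(n,'canister_'+k)])
s=r.get_state(); print(s['tcp_pos'],s['eef_rot'])
```

```text
top medium [(array([ 0.49 , -0.419,  0.002]), 0.75), (array([0.462, 0.045, 0.025]), 0.67)]
top small []
side medium [(array([0.455, 0.041, 0.024]), 0.7)]
side small [(array([ 0.645, -0.012,  0.025]), 0.61)]
[ 0.63714852 -0.01471621  0.19941147] [-178.1875121     0.52792673  -89.84056716]
```

>>> send_rows --motion '[{"travel": [0.001,-0.004,0.01],"spin": 0},{"travel": [0,0,0.022],"spin": 0},{"travel": [0,0,0.022],"spin": 0},{"travel": [0,0,0.012],"spin": 0},{"travel": [0,0,0],"spin": 0}]'

```text
time_s: 23.55
tcp_pos: [0.6441, -0.0133, 0.1334]
eef_rot: [-177.8, 0.7, -89.7]
contact_force: [0.3, 0.7, 0.1]
gripper_width: 0.0528
```

>>> send_rows --motion '[{"travel": [0,0,0],"spin": 0}]'

```text
time_s: 23.63
tcp_pos: [0.6437, -0.0132, 0.1328]
eef_rot: [-177.8, 0.6, -89.6]
contact_force: [-0.0, -0.4, 0.2]
gripper_width: 0.0522
```

>>> send_rows --motion '[{"travel": [0.001,0.001,0.012],"spin": 0},{"travel": [0,0.001,0.012],"spin": 0},{"travel": [0,0.001,0.01],"spin": 0},{"travel": [0,0,0.004],"spin": 0},{"travel": [0,0,0],"spin": 0}]'

```text
time_s: 24.05
tcp_pos: [0.6438, -0.0131, 0.0956]
eef_rot: [-177.5, 0.7, -89.6]
contact_force: [0.1, -0.3, -0.5]
gripper_width: 0.0529
```

>>> send_rows --motion '[{"travel": [0,0,0],"spin": 0}]'

```text
time_s: 24.13
tcp_pos: [0.6438, -0.0131, 0.0957]
eef_rot: [-177.5, 0.7, -89.6]
contact_force: [-0.7, -0.3, -0.6]
gripper_width: 0.0526
```

>>> send_rows --motion '[{"travel": [0,0,0],"spin": 0},{"travel": [0,0,0],"spin": 0},{"travel": [0,0,0],"spin": 0},{"travel": [0,0,0],"spin": 0},{"travel": [0,0,0],"spin": 0}]' --gripper -1

```text
time_s: 24.55
tcp_pos: [0.6451, -0.0129, 0.0978]
eef_rot: [-177.4, 0.7, -89.5]
contact_force: [-0.7, 0.9, 2.1]
gripper_width: 0.0253
```

>>> send_rows --motion '[{"travel": [0,0,0],"spin": 0},{"travel": [0,0,0],"spin": 0},{"travel": [0,0,0],"spin": 0}]'

```text
time_s: 24.8
tcp_pos: [0.6448, -0.013, 0.0979]
eef_rot: [-177.4, 0.7, -89.6]
contact_force: [0.1, -0.5, -1.0]
gripper_width: 0.0254
```

>>> send_rows --motion '[{"travel": [0,0,-0.01],"spin": 0},{"travel": [0,0,-0.02],"spin": 0},{"travel": [0,0,-0.03],"spin": 0},{"travel": [0,0,-0.03],"spin": 0},{"travel": [0,0,-0.01],"spin": 0}]'

```text
time_s: 25.22
tcp_pos: [0.6367, -0.015, 0.1979]
eef_rot: [-178.0, 0.6, -89.6]
contact_force: [0.6, 0.1, -0.3]
gripper_width: 0.0249
```

>>> send_rows --motion '[{"travel": [0.01,0.012,0],"spin": 0},{"travel": [0.02,0.024,0],"spin": 0},{"travel": [0.022,0.025,0],"spin": 0},{"travel": [0.022,0.025,0],"spin": 0},{"travel": [0.022,0.025,0],"spin": 0}]'

```text
time_s: 25.63
tcp_pos: [0.5263, -0.1113, 0.1943]
eef_rot: [-177.7, 0.7, -89.3]
contact_force: [0.1, -0.9, -2.2]
gripper_width: 0.025
```

>>> send_rows --motion '[{"travel": [0.022,0.025,0],"spin": 0},{"travel": [0.022,0.025,0],"spin": 0},{"travel": [0.018,0.022,0],"spin": 0},{"travel": [0.009,0.011,0],"spin": 0},{"travel": [0,0,0],"spin": 0}]'

```text
time_s: 26.05
tcp_pos: [0.4298, -0.1886, 0.1868]
eef_rot: [-178.0, 0.8, -89.5]
contact_force: [-0.5, 0.3, -2.2]
gripper_width: 0.0255
```

>>> send_rows --motion '[{"travel": [0,0,0],"spin": 0}]'

```text
time_s: 26.13
tcp_pos: [0.4289, -0.1891, 0.1867]
eef_rot: [-178.0, 0.8, -89.6]
contact_force: [0.4, -0.2, -2.5]
gripper_width: 0.025
```

>>> send_rows --motion '[{"travel": [0.002,0,0.012],"spin": 0},{"travel": [0,0,0.022],"spin": 0},{"travel": [0,0,0.022],"spin": 0},{"travel": [0,0,0.01],"spin": 0},{"travel": [0,0,0],"spin": 0}]'

```text
time_s: 26.55
tcp_pos: [0.4355, -0.1888, 0.1195]
eef_rot: [-177.6, 0.8, -89.6]
contact_force: [0.5, -0.4, -1.8]
gripper_width: 0.0257
```

>>> send_rows --motion '[{"travel": [0,0,0],"spin": 0}]'

```text
time_s: 26.63
tcp_pos: [0.4357, -0.1884, 0.119]
eef_rot: [-177.7, 0.8, -89.5]
contact_force: [0.4, -0.5, -2.0]
gripper_width: 0.0256
```

Run:
```python
from h import *
p,d=r.capture('side'); s=r.get_state(); print(s['tcp_pos'],s['eef_rot'])
cv2.imwrite('pics/s5.png',cv2.resize(p[100:290,190:390],None,fx=3,fy=3))
print([(w('side',x['at']).round(3),round(x['conf'],2)) for x in r.pinpoint('side','canister_small')])
```

```text
[ 0.43583914 -0.18834106  0.11922675] [-177.7092332     0.80127998  -89.52209951]
[(array([ 0.438, -0.188,  0.045]), 0.85)]
```

View pics/s5.png

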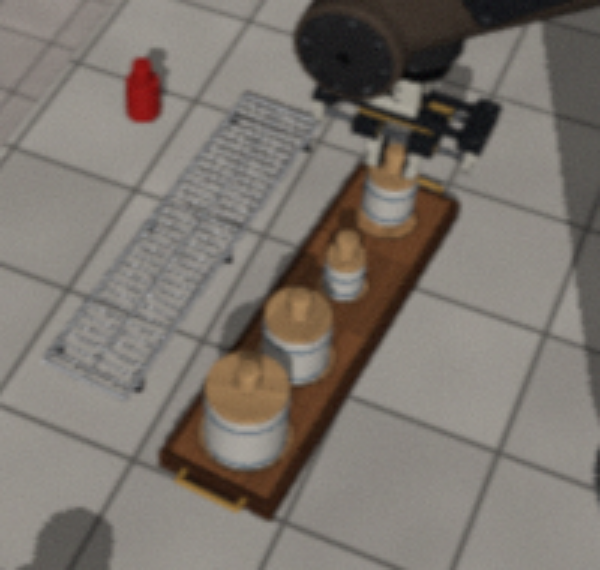

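The other three stand in their holders, and small hangs over its recess at crop (390,200). I'm lowering it with a small correction.

>>> send_rows --motion '[{"travel": [0.003,0.002,0.007],"spin": 0},{"travel": [0,0.001,0.007],"spin": 0},{"travel": [0,0,0.005],"spin": 0},{"travel": [0,0,0.002],"spin": 0},{"travel": [0,0,0],"spin": 0}]'

```text
time_s: 27.15
tcp_pos: [0.436, -0.1914, 0.099]
eef_rot: [-177.4, 0.8, -89.5]
contact_force: [0.3, 0.6, -1.7]
gripper_width: 0.0252
```

>>> send_rows --motion '[{"travel": [0,0,0.002],"spin": 0},{"travel": [0,0,0],"spin": 0}]'

```text
time_s: 27.32
tcp_pos: [0.436, -0.1914, 0.0968]
eef_rot: [-177.4, 0.8, -89.5]
contact_force: [-0.3, 0.4, -1.8]
gripper_width: 0.0251
```

>>> send_rows --motion '[{"travel": [0,0,0.002],"spin": 0},{"travel": [0,0,0.0005],"spin": 0}]'

```text
time_s: 27.48
tcp_pos: [0.4373, -0.1918, 0.0956]
eef_rot: [-177.2, 0.7, -89.4]
contact_force: [-3.2, 1.0, 5.3]
gripper_width: 0.0254
```

Contact at the expected height. I'm releasing, retreating and checking all four.

>>> send_rows --motion '[{"travel": [0,0,0],"spin": 0},{"travel": [0,0,0],"spin": 0},{"travel": [0,0,0],"spin": 0},{"travel": [0,0,0],"spin": 0},{"travel": [0,0,-0.005],"spin": 0}]' --gripper 0.2

```text
time_s: 27.9
tcp_pos: [0.4381, -0.192, 0.1013]
eef_rot: [-177.1, 0.7, -89.4]
contact_force: [0.4, -0.5, -0.2]
gripper_width: 0.051
```

>>> send_rows --motion '[{"travel": [0,0,-0.01],"spin": 0},{"travel": [0,0,-0.02],"spin": 0},{"travel": [0,0,-0.03],"spin": 0},{"travel": [0,0,-0.03],"spin": 0},{"travel": [0,0,-0.03],"spin": 0}]'

```text
time_s: 28.32
tcp_pos: [0.428, -0.1931, 0.2212]
eef_rot: [-177.8, 0.8, -89.5]
contact_force: [1.4, 0.3, -0.3]
gripper_width: 0.0529
```

>>> send_rows --motion '[{"travel": [0.02,0,-0.01],"spin": 0},{"travel": [0.03,0,0],"spin": 0},{"travel": [0.03,0,0],"spin": 0},{"travel": [0.03,0,0],"spin": 0},{"travel": [0.03,0,0],"spin": 0}]'

```text
time_s: 28.73
tcp_pos: [0.4337, -0.3356, 0.244]
eef_rot: [-176.6, 0.5, -88.9]
contact_force: [1.5, 0.6, 0.5]
gripper_width: 0.0528
```

>>> send_rows --motion '[{"travel": [0.03,0,0],"spin": 0},{"travel": [0.03,0,0],"spin": 0},{"travel": [0.02,0,0],"spin": 0},{"travel": [0,0,0],"spin": 0},{"travel": [0,0,0],"spin": 0}]'

```text
time_s: 29.15
tcp_pos: [0.4338, -0.4253, 0.2444]
eef_rot: [-176.6, 0.4, -89.1]
contact_force: [-0.1, -1.3, 0.3]
gripper_width: 0.0528
```

Run:
```python
from h import *
T=dict(tiny=(.4445,-.0765,.108),small=(.4345,-.192,.120),medium=(.454,.039,.132),large=(.4635,.1546,.144))
s=r.get_state(); print(s['tcp_pos'],s['time_s'])
for n in('top','side'):
    p,d=r.capture(n); cv2.imwrite(f'pics/{n}9.png',cv2.resize(p[100:330,140:400],None,fx=2.5,fy=2.5))
    P=cloud(n,d).reshape(-1,3)[d.ravel()>0]
    for k,(x,y,z) in T.items():
        q=P[(np.hypot(P[:,0]-x,P[:,1]-y)<.04)&(P[:,2]>z-.006)&(P[:,2]<z+.015)]
        c=(q.max(0)+q.min(0))/2 if len(q) else np.zeros(3)
        print(n,k,[(w(n,o['at']).round(3),round(o['conf'],2)) for o in r.pinpoint(n,'canister_'+k)][:2],'knob d',(c[:2]-[x,y]).round(4),'ztop',np.percentile(q[:,2],97).round(4) if len(q) else 0,'exp',z,len(q))
    for k in('mug','salt_shaker'): print(n,k,[w(n,o['at']).round(3) for o in r.pinpoint(n,k)][:1])
```

```text
[ 0.43382424 -0.42533549  0.244387  ] 29.15
top tiny [(array([ 0.449, -0.079,  0.021]), 0.8), (array([ 0.79 , -0.253,  0.001]), 0.65)] knob d [ 0.0007 -0.0006] ztop 0.1114 exp 0.108 72
top small [(array([ 0.441, -0.196,  0.026]), 0.56)] knob d [ 0.0029 -0.0012] ztop 0.1239 exp 0.12 75
top medium [(array([0.462, 0.041, 0.023]), 0.93)] knob d [0.0017 0.0005] ztop 0.1361 exp 0.132 74
top large [(array([0.463, 0.158, 0.023]), 0.77), (array([ 0.442, -0.079,  0.022]), 0.47)] knob d [ 0.0013 -0.0006] ztop 0.147 exp 0.144 75
top mug [array([0.536, 0.45 , 0.   ])]
top salt_shaker [array([ 0.483, -0.419, -0.001])]
side tiny [(array([ 0.79 , -0.25 ,  0.001]), 0.59), (array([ 0.445, -0.074,  0.02 ]), 0.56)] knob d [-0.0014  0.002 ] ztop 0.1115 exp 0.108 38
side small [(array([ 0.44 , -0.191,  0.02 ]), 0.86), (array([0.455, 0.038, 0.014]), 0.72)] knob d [ 0.0005 -0.0003] ztop 0.1225 exp 0.12 36
side medium [(array([0.454, 0.042, 0.024]), 0.86)] knob d [0.0005 0.0027] ztop 0.1378 exp 0.132 47
side large [(array([0.461, 0.157, 0.024]), 0.6)] knob d [-0.0003  0.0036] ztop 0.1477 exp 0.144 49
side mug [array([0.463, 0.154, 0.012])]
side salt_shaker [array([ 0.485, -0.418, -0.003])]
```

View pics/top9.png

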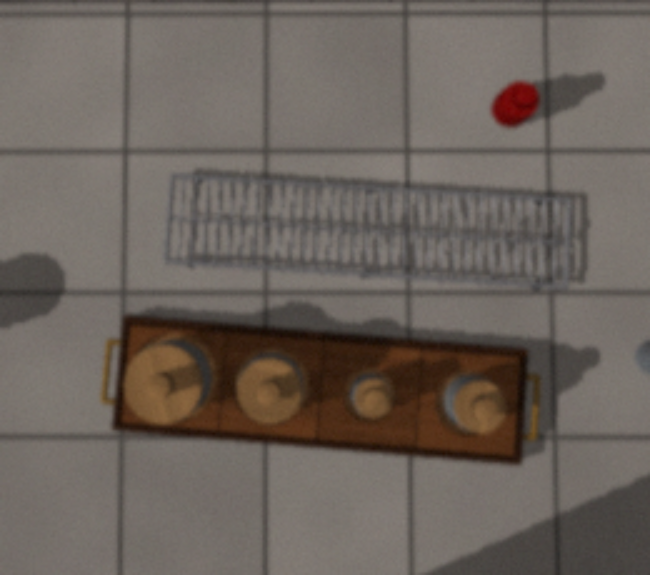

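View pics/side9.png

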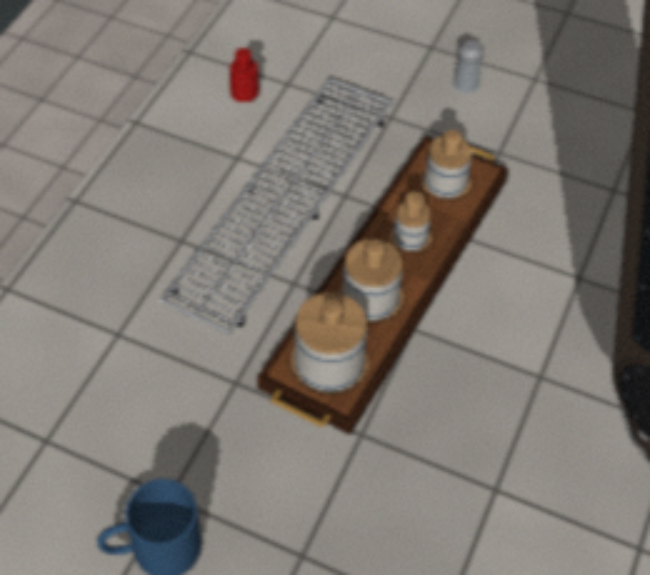

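All four stand upright in the correct recesses and nothing touches the robot, so I'm handing in.

```bash
python3 -c "
from plant import r
print(r.get_state()['contact_force']); print(r.close_job())"
```

```text
[-0.381741   -0.37435813  0.29456625]
the job is handed in; nothing more can be done
None
```

All four canisters are in the holders of their own size, and the job was handed in at about 30 s of the 99 s allowed. I lifted each one by its knob, lowered it until the wrist force showed contact, and released it.

**Last checks:**
- **Centring:** in both cameras every knob is within 4 mm of its holder's centre (limit 12 mm).
- **Height:** every knob top reads 2.5–6 mm above the expected seated height. Most of that is a 2–3.5 mm bias that was already there before I moved anything. The networks put the feet at 0.020–0.026 m, against a recess floor at 0.022 m.
- **Upright:** all four look upright in the final pictures. I did not measure the tilt angle.
- **Bystanders:** the arm never went near the mug. The salt shaker reads the same in both views, within network error. The arm stopped above it, about 0.16 m clear of its cap. The red look-alike was left alone.

**Disagreements:**
- The top-camera network put medium 8 mm and small 7 mm off in x, but the depth measurement and the side camera did not bear that out.
- The side network once reported the large holder's spot as the mug. The picture shows the mug standing to the left, with the top view placing it at (0.54, 0.45).
- The network gave a few other clear misreports, such as the look-alike as tiny, which I ignored.

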